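Hook the blue tote out from under the bench shelf

ROBOT

A 6-joint arm with a two-finger parallel gripper is mounted at the origin on the work surface. World frame = base frame: x ahead of the robot, y to its left, z up, the work surface at z = 0. Lengths are in m, angles in rad, forces in N, time in s.
With the tool pointing down it reaches from about 0.35 to 0.775 m from the base axis. Payload 7.3 kg.
Tool frame: the origin (TCP) lies midway between the tips of the shut fingers; the grasp point (between the pads) lies 19 mm behind it (robot.tcp_to_grasp is the distance from the TCP to the grasp point, in m); x points along the fingers, z is the direction in which the jaws open and shut, and the axes are right-handed (so a half turn about x gives the same grasp; the last joint's range is limited). The gripper opens to 92 mm and grips with 3 to 60 N. Pads are 19 mm wide; open, the fingers measure 130 mm over their backs; the gripper's body (75 mm by 190 mm) begins 47 mm behind the grasp point.
Start: joints at [1.184, 0.342, 1.524, -0, 1.275, -0.146], TCP at [0.125, 0.51, 0.206] pointing down, gripper open.
Joint ranges: [-2.53, 2.53], [-0.77, 2.02], [0.04, 2.7], [-1, 4.14], [0.28, 2.66], [-3.11, 3.11]. Speed limits (rad/s): [2.57, 2.57, 3.14, 3.14, 3.14, 3.14].

INTERFACE

Orientations are given as [roll, pitch, yaw] about the fixed x, y, z axes, in that order (R = Rz(yaw) Ry(pitch) Rx(roll)).
In Python, from cell import robot gives the robot as it stands.
- The arm moves only by the tool move_arm, never from a script. Its argument "deltas" is a list of rows, each an object with "dp": the shift along the tool's x, y, z in m, a list of three; "turn": the turn, a rotation vector about the tool's x, y, z in degrees, a list of three. A call has 1 to 10 rows; each row is the pose to reach, as a shift and turn from the pose commanded when the call began, along the tool's axes at that moment; what a row does not reach only later rows make up. A row lasts 1/10 s, in which the tool goes at most 50 mm and 8.59 degrees, less where a joint would pass 70% of its speed; a pose out of reach is approached as far as the arm can. A call with a gripper value outside its range is refused whole. "hand" is the finger opening in m, from 0 to 0.0918, set as the call begins (left out, the last holds). The fingers move at their own pace and stop on an object; "squeeze" is the grip in N (left out, the last holds). Time passes only in rows, so rows that repeat a pose let the fingers close. It gives the time, the measured TCP pose, the force and the opening at its end, in the units of the state.
- robot.observe(): the state, without advancing time (a new reading comes with each control period).
- robot.read_camera(name): name is "scene" or "side" or "wrist"; returns (picture, depth): 420x560x3 uint8, red, green, blue; 420x560 float32, m along the optical axis (not along the pixel's ray), 0 where there is no reading.
- robot.camera_info(name): a dict with "fx", "fy", "cx", "cy" (pixels), "R" (3x3) and "t" (3): a world point X has camera coordinates R X + t. Camera axes: x right, y down, z forward; pixel columns grow to the right and rows downward; lengths in m; the calibration is good to about 2 mm. A picture is of the moment at which its call begins: read the wrist's pose just before it. camera_info takes no time and is no camera call; for the wrist camera it gives the pose at the moment of the call.
- robot.hand_in(): hands the job in, once; it reports no verdict.
The state is a dict: "time": time; "qpos": joint angles; "qvel": joint speeds; "joint_efforts": joint torques, N m; "tool_pos": TCP position; "tool_rot": TCP orientation; "contact_force": force on the tool from outside, world axes, zero at the start; "torque": the same for the moment, N m; "opening": finger opening in m.
Only numpy, scipy, OpenCV 4.12 (cv2) and the standard library are available. Lean on these libraries where they do the work, as an engineer would, in place of code of your own. Each camera call takes 0.05 s, during which the arm holds its last target.

TASK

Take the orange-handled hook tool off its rest, lower its hook into the pull ring of the blue tote and drag that tote out towards you until all of it is clear of the low shelf, standing flat on the bench. Then lift the hook out and lay the tool back on its rest the way it lay. Move the blue tote with the hook only, never with the gripper, and leave the grey and yellow totes where they are.

Things in the scene. Friction and masses are not known exactly. Their poses are not given: they have to be found in the camera images.
- hook_grip (a point): Centre of the hook tool's orange handle, where to grip it (0.12 kg). Handle 18 mm wide (y), 20 high (z), from 70 behind this point to 60 ahead. x points along the tool to the hook end, z up. A 10 mm steel rod runs on along +x and, 105 mm ahead of this point, turns straight down, ending 50 mm below it. Lies level on both saddles of the rest, this point 70 mm above the bench, about midway.
- hook_tip (a point): Lower end of the hook's down-turned 10 mm round prong, on its axis: 105 mm ahead of and 50 mm below hook_grip in the tool's frame (same axes).
- blue_tote: Blue open tote to pull out, 130 mm long (x), 100 wide, 60 high, 0.3-0.55 kg, with about 55 mm sticking out of the shelf. Origin: centre of underside; x points from its front into the shelf (yaw 0: away from the robot). Level dark steel pull ring (7 mm bar) on the front: opening 41 (x) by 47 mm (y), free above and below, centred at x = -86, y = 0; bar axis 45 mm up, outer edge at x = -113.
- grey_tote: Grey tote, to be left alone; same sizes, ring, origin and axes as the blue one. Which tote stands in which of the three bays varies.
- yellow_tote: Yellow tote, to be left alone; same sizes, ring, origin and axes as the blue one.
- shelf_edge (a point): Low fixed grey shelf at the far side: board 150 mm deep (x), 420 wide (y), underside 78 and top 94 mm above the bench, low stock on top. The three totes stand side by side under it, centres about 130 mm apart. This point: on the bench (z = 0) right below the middle of the board's front edge; x points from the open front to the back, so a tote is wholly clear with its origin beyond x = -65.
- hook_rest: Fixed rest: foot plate 110 x 90 mm, 8 thick, with two grey upright saddles 12 mm thick at x = -45 and +45, 72 wide (y); flat tops 60 mm above the bench, a 10 mm lip at each end, 56 mm clear between lips. Origin: on the bench under its centre. The tool lies along x across both saddles, hook end to +x, prong hanging free ahead of the front saddle.
Mind the look-alikes: they are no part of the job. What is shaped like the part that bears hook_grip but green or red is not meant.

How it is judged:
On the way, in this order (a step that is already met when the one before it is completed fails the run):
1. the hook is in the blue tote's ring (x of hook_tip in the frame of blue_tote between -0.112 and -0.06 m and y of hook_tip in the frame of blue_tote between -0.027 and 0.027 m and z of hook_tip in the frame of blue_tote below 0.042 m), for 0.1 s.
2. with the hook in its ring, the blue tote is dragged clear of the shelf (all of step 1 and x of blue_tote in the frame of shelf_edge below -0.06 m), for 0.1 s.
At the end, for the whole second after the job is handed in: The blue tote is at rest, flat on the bench (10 degrees) and clear of the shelf's front edge (within 5 mm). The hook tool lies level (10 degrees) on its rest, its grip point within 25 mm of the rest's middle lengthwise and 28 mm across, its hook end to the rest's +x as it lay (x of blue_tote in the frame of shelf_edge below -0.06 m and height (world z) of blue_tote below 0.012 m and angle between each of blue_tote, hook_grip's own z axis and vertical below 0.17 rad and x of hook_grip in the frame of hook_rest between -0.025 and 0.025 m and y of hook_grip in the frame of hook_rest between -0.028 and 0.028 m and z of hook_grip in the frame of hook_rest between 0.058 and 0.08 m and x of hook_tip in the frame of hook_rest above 0.06 m and linear speed of blue_tote below 0.02 m/s); the robot touches nothing.
It fails at once if the gripper or arm touches the blue tote (contact force between any of the fingers, the arm and blue_tote above 1 N).
It fails at once if the blue tote is tipped by more than 20 degrees (angle between blue_tote's own z axis and vertical above 0.35 rad).
It fails at once if the grey or the yellow tote is moved more than 20 mm (distance of any of grey_tote, yellow_tote from where it was at the start of the episode above 0.02 m).
It also fails if it takes over 48 s, if anything falls off the work surface, if the arm or the gripper's body presses on something with over 40 N, if the wrist force passes 120 N, or if a joint passes its speed limit or range.

## Working session

There is one attempt and no reset: what is moved stays moved. The work goes in short steps, Python scripts to look and compute and a tool call to move; the robot and the scene stay as the last step left them, time stands still between calls to the robot, and variables do not carry over. Pictures are saved under pics/ and viewed, and the job is handed in when it is done.

Besides the shell and the picture viewer there is one more tool, called after "Emit:" by a JSON object that holds its "op" and its "data". move_arm: Moves the arm, as the interface text tells. Its arguments: {"type":"object","properties":{"deltas":{"type":"array"},"hand":{"type":"number"},"squeeze":{"type":"number"}},"required":["deltas"]}

```bash
mkdir -p pics; ls; python3 - <<'E'
from cell import robot
import cv2,numpy as np,pickle
s=robot.observe(); print(s['time'],s['tool_pos'],s['tool_rot'],robot.tcp_to_grasp)
d={}
for n in ['scene','side','wrist']:
    i=robot.camera_info(n); im,dp=robot.read_camera(n); d[n]=(i,im,dp)
    cv2.imwrite(f'pics/{n}0.png',im[:,:,::-1])
    print(n,i['fx'],i['cx'],np.round(-np.array(i['R']).T@i['t'],3))
pickle.dump(d,open('d0.pkl','wb'))
E
```

```text
pics
0.0 [0.12500833 0.50944661 0.20553614] [ 2.99524058  1.5692505  -1.95795697] 0.0188
scene 419.50775464400664 280.49109634758634 [ 1.025 -0.239  0.676]
side 423.79426411273255 279.63833792332815 [ 0.417 -0.572  0.605]
wrist 378.3975272360038 276.8480255740335 [0.057 0.526 0.383]
```

View pics/scene0.png

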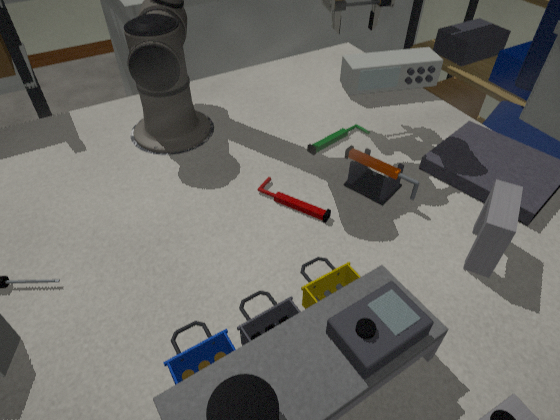

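View pics/side0.png

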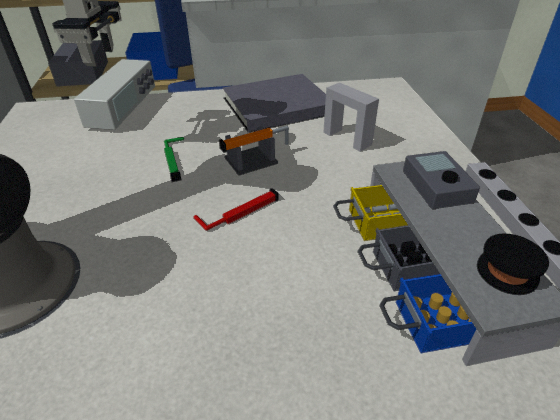

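View pics/wrist0.png

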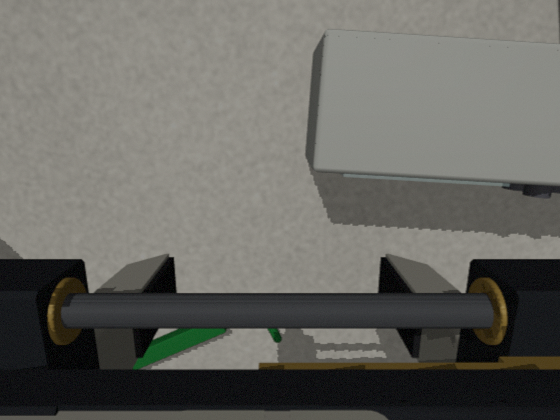

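Three hook-shaped tools are in view. The orange one is on a rest at scene (373,163) / side (247,140), the green at scene (333,138) and the red at scene (300,205). I choose the orange. The blue tote is at scene (200,355) / side (435,310), with its ring at scene (190,332) / side (400,312). Next I measure with depth and close crops.

```bash
cat > h.py <<'E'
import numpy as np,cv2,pickle
def pts(i,dp,mask):
    v,u=np.nonzero(mask&(dp>0)); z=dp[v,u]
    c=np.stack([(u-i['cx'])/i['fx']*z,(v-i['cy'])/i['fy']*z,z],1)
    return (c-np.array(i['t']))@np.array(i['R']),u,v
def world(i,dp):
    h,w=dp.shape; v,u=np.mgrid[:h,:w]
    c=np.stack([(u-i['cx'])/i['fx']*dp,(v-i['cy'])/i['fy']*dp,dp],2)
    return (c-np.array(i['t']))@np.array(i['R'])
def hsv(im): return cv2.cvtColor(im,cv2.COLOR_RGB2HSV)
def cm(im,name):
    H=hsv(im); r={'orange':((6,150,60),(16,255,255)),'blue':((105,150,40),(125,255,255)),'yellow':((22,150,60),(32,255,255))}[name]
    return cv2.inRange(H,r[0],r[1])>0
def ray(i,u,v,z):
    R=np.array(i['R']);o=-R.T@i['t'];d=R.T@np.array([(u-i['cx'])/i['fx'],(v-i['cy'])/i['fy'],1]);return o+d*(z-o[2])/d[2]
E
python3 - <<'E'
from h import *
d=pickle.load(open('d0.pkl','rb'))
for n,box in [('scene',(340,140,425,205)),('side',(215,120,295,175))]:
    i,im,dp=d[n]; W=world(i,dp)
    m=cm(im,'orange'); b=np.zeros_like(m); x0,y0,x1,y1=box; b[y0:y1,x0:x1]=1; m&=b
    P=W[m&(dp>0)]
    print(n,'orange',len(P),P.min(0).round(3),P.max(0).round(3))
    top=P[P[:,2]>np.percentile(P[:,2],95)-0.005]; r=cv2.minAreaRect((top[:,:2]*1000).astype(np.float32)); print(' top rect',r, np.median(top[:,2]))
    cv2.imwrite(f'pics/{n}_tool.png',cv2.resize(im[y0-20:y1+20,x0-20:x1+20,::-1],None,fx=5,fy=5,interpolation=cv2.INTER_CUBIC)[:600,:800])
    m=cm(im,'blue')
    b=np.zeros_like(m)
    if n=='scene': b[320:395,150:250]=1
    else: b[270:350,370:480]=1
    m&=b; P=W[m&(dp>0)]; top=P[(P[:,2]>0.053)&(P[:,2]<.068)]
    print(n,'blue',P.min(0).round(3),P.max(0).round(3)); r=cv2.minAreaRect((top[:,:2]*1000).astype(np.float32)); print(r,cv2.boxPoints(r).round(0).tolist(),np.median(top[:,2]))
    # shelf top points
    m=(W[:,:,2]>.089)&(W[:,:,2]<.098)&(dp>0)&(W[:,:,0]>.4)&(W[:,:,1]<.4)
    P=W[m]; r=cv2.minAreaRect((P[:,:2]*1000).astype(np.float32)); print('shelf',r,cv2.boxPoints(r).round(0).tolist(), len(P))
    x0,y0,x1,y1=(150,250,380,410) if n=='scene' else (330,170,500,360)
    cv2.imwrite(f'pics/{n}_tote.png',cv2.resize(im[y0:y1,x0:x1,::-1],None,fx=3,fy=3,interpolation=cv2.INTER_CUBIC)[:600,:800])
E
```

```text
scene orange 478 [0.411 0.308 0.058] [0.529 0.385 0.082]
 top rect ((468.27435302734375, 333.82989501953125), (126.46947479248047, 20.288721084594727), 22.519498825073242) 0.07884423983319845
scene blue [ 0.673 -0.244  0.001] [ 0.724 -0.139  0.063]
((700.7971801757812, -190.38027954101562), (40.078697204589844, 105.79879760742188), 3.2353198528289795) [[678.0, -139.0], [684.0, -244.0], [724.0, -242.0], [718.0, -136.0]] 0.05902318971794615
shelf ((800.0760498046875, 49.094940185546875), (150.76463317871094, 639.3327026367188), 3.2216203212738037) [[707.0, 364.0], [743.0, -274.0], [893.0, -266.0], [857.0, 372.0]] 14226
side orange 477 [0.408 0.305 0.059] [0.526 0.384 0.084]
 top rect ((466.4472351074219, 335.6310119628906), (124.6132583618164, 21.356197357177734), 20.063539505004883) 0.08012894247283177
side blue [ 0.667 -0.257  0.001] [ 0.785 -0.112  0.081]
((716.5580444335938, -189.32858276367188), (75.41138458251953, 106.96672821044922), 3.560551404953003) [[676.0, -138.0], [682.0, -245.0], [758.0, -240.0], [751.0, -134.0]] 0.05936819390422958
shelf ((799.045654296875, 49.1197509765625), (152.1387939453125, 640.4292602539062), 3.1406824588775635) [[706.0, 365.0], [741.0, -275.0], [893.0, -266.0], [857.0, 373.0]] 9955
```

View pics/scene_tool.png

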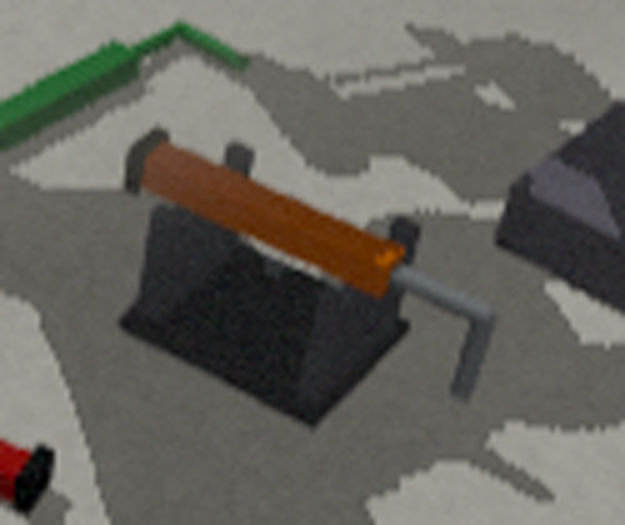

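View pics/side_tote.png

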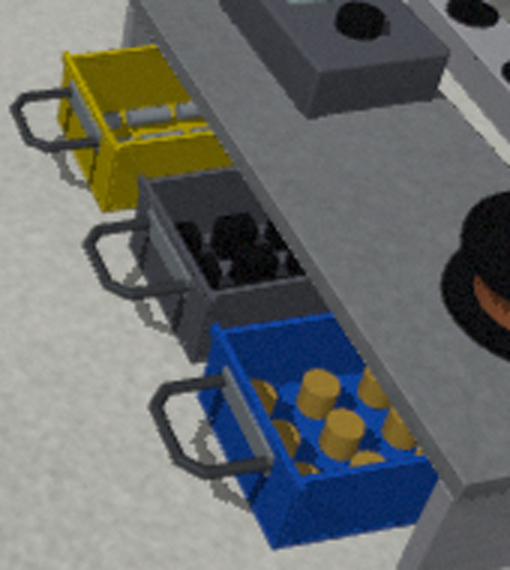

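```bash
python3 - <<'E'
from h import *
d=pickle.load(open('d0.pkl','rb'))
for n in ['scene','side']:
    i,im,dp=d[n]; W=world(i,dp); x,y,z=W[...,0],W[...,1],W[...,2]
    # ring region
    for nm,yc in [('blue',-.19),('grey',-.06),('yel',.07)]:
        m=(dp>0)&(z>.036)&(z<.056)&(x>.55)&(x<.672)&(abs(y-yc)<.06)
        P=W[m]; 
        if len(P)<10: print(nm,len(P));continue
        print(n,nm,'ring',len(P),P.min(0).round(3),P.max(0).round(3),cv2.minAreaRect((P[:,:2]*1000).astype(np.float32)))
    # rod and saddles
    m=(dp>0)&(abs(x-.47)<.16)&(abs(y-.335)<.12)
    for lo,hi in [(.05,.058),(.058,.066),(.066,.074),(.074,.09)]:
        mm=m&(z>lo)&(z<hi)&~cm(im,'orange'); P=W[mm]
        print(n,lo,hi,len(P), P.min(0).round(3) if len(P) else '',P.max(0).round(3) if len(P) else '')
    a=np.radians(21); e=np.array([np.cos(a),np.sin(a)])
    c=np.array([.467,.335]); s=(W[...,:2]-c)@e; t=(W[...,:2]-c)@np.array([-e[1],e[0]])
    mm=m&(z>.02)&(s>.06)&(s<.16)&(abs(t)<.03)
    print('rod',len(W[mm]),np.median(t[mm]),s[mm].max(),z[mm].min(),z[mm].max())
    p=np.polyfit(s[mm&(s<.1)],t[mm&(s<.1)],1); print('rod fit',p)
    o=m&cm(im,'orange')&(abs(s)<.1)&(abs(t)<.03)&(z>.074); print('handle s range',s[o].min(),s[o].max(),'t',t[o].min(),t[o].max(),np.polyfit(s[o],t[o],1),'z',np.polyfit(s[o],z[o],1))
    mm=m&(z>.014)&(z<.0585)&(abs(s)<.07)&(abs(t)<.05)
    print('saddle',s[mm].min(),s[mm].max(),t[mm].min(),t[mm].max())
    mm=m&(z>.060)&(abs(s)<.07)&(abs(t)<.05)&(abs(t)>.02)
    print('lips',len(s[mm]),np.c_[s[mm],t[mm],z[mm]].round(3)[::3].tolist())
E
```

```text
scene blue ring 278 [ 0.633 -0.223  0.042] [ 0.672 -0.162  0.051] ((652.6053466796875, -192.62152099609375), (61.096710205078125, 38.34058380126953), 89.80085754394531)
scene grey ring 235 [ 0.633 -0.101  0.043] [ 0.672 -0.039  0.051] ((652.3552856445312, -70.02862548828125), (62.152259826660156, 38.719970703125), 89.68937683105469)
scene yel ring 313 [0.62  0.01  0.036] [0.672 0.111 0.056] ((645.6974487304688, 60.84010314941406), (100.781005859375, 52.467002868652344), 89.86183166503906)
scene 0.05 0.058 78 [0.403 0.291 0.05 ] [0.575 0.392 0.058]
scene 0.058 0.066 151 [0.404 0.289 0.058] [0.574 0.393 0.066]
scene 0.066 0.074 178 [0.405 0.291 0.066] [0.574 0.392 0.074]
scene 0.074 0.09 107 [0.396 0.299 0.074] [0.572 0.373 0.083]
rod 198 -0.0032706105075342618 0.1143208447666731 0.021753579385400023 0.0814852512988232
rod fit [ 0.0237118  -0.00421775]
handle s range -0.06239307711021015 0.06398678586677578 t -0.01092305373630727 0.010003001020738037 [ 0.01136774 -0.00265514] z [-0.00077288  0.07843398]
saddle -0.0642089176016282 0.05839863457622466 -0.0341073780434921 0.04072680049584
[... 2196 characters left out ...]
9], [0.055, 0.033, 0.066], [-0.038, 0.042, 0.071], [-0.045, 0.038, 0.072], [-0.038, 0.036, 0.071], [-0.045, 0.04, 0.068], [-0.038, 0.037, 0.068], [-0.046, 0.038, 0.067], [-0.038, 0.037, 0.065], [0.047, -0.026, 0.072], [0.054, -0.028, 0.071], [0.044, -0.03, 0.072], [0.053, -0.03, 0.069], [0.046, -0.028, 0.067], [0.052, -0.032, 0.067], [0.044, -0.025, 0.064], [0.049, -0.032, 0.066], [0.044, -0.025, 0.061], [0.051, -0.028, 0.061], [0.044, -0.03, 0.06], [-0.036, -0.024, 0.07], [-0.045, -0.026, 0.072], [-0.037, -0.026, 0.069], [-0.046, -0.028, 0.07], [-0.039, -0.029, 0.068], [-0.047, -0.029, 0.068], [-0.038, -0.027, 0.064], [-0.044, -0.028, 0.064], [-0.036, -0.028, 0.062], [-0.041, -0.028, 0.06]]
```

The crops confirm the orange tool lies across the two dark saddles with its prong hanging at crop (465,390). In the side crop the blue tote has a free dark ring around (205,430), and orange round parts sit inside it. Grip point is about (0.471, 0.334, 0.07) with tool yaw about 21.3°. Blue ring centre is about (0.659, -0.1925) with yaw about 3.2°.

```bash
cat >> h.py <<'E'
from scipy.spatial.transform import Rotation as Rt
def pose(s): return np.array(s['tool_pos']),Rt.from_euler('xyz',s['tool_rot']).as_matrix()
def delta(s,g,yaw,sgn=1,tg=.0188):
    """deltas for grasp point at world g, tool (hook) yaw deg"""
    p,R=pose(s); a=np.radians(yaw); z=sgn*np.array([-np.sin(a),np.cos(a),0]); x=np.array([0,0,-1.]); T=np.stack([x,np.cross(z,x),z],1)
    tp=np.array(g)+tg*x
    return (R.T@(tp-p)*1000).round(1), Rt.from_matrix(R.T@T).as_rotvec(degrees=True).round(2)
E
python3 - <<'E'
from h import *
from cell import robot
s=robot.observe();p,R=pose(s);print(R.round(3))
for sg in (1,-1):
  for z in (.17,.07): print(sg,delta(s,(.471,.334,z),21.3,sg))
# refine tote/shelf/ring by robust line fits
d=pickle.load(open('d0.pkl','rb'))
for n in ['scene','side']:
    i,im,dp=d[n]; W=world(i,dp); x,y,z=W[...,0],W[...,1],W[...,2]
    m=(dp>0)&(z>.09)&(z<.097)&(y>-.24)&(y<.12)&(x>.6)
    # front edge: min x per y bin
    ys=np.arange(-.23,.12,.02); e=[x[m&(abs(y-b)<.005)].min() if (m&(abs(y-b)<.005)).any() else np.nan for b in ys]
    e=np.array(e);k=~np.isnan(e);q=np.polyfit(ys[k],e[k],1);print(n,'shelf front',q,np.degrees(np.arctan(-q[0])),e.round(3))
    m=(dp>0)&(z>.055)&(z<.064)&cm(im,'blue')&(y>-.25)&(y<-.13)&(x<.73)
    ys=np.arange(-.235,-.145,.01); e=np.array([x[m&(abs(y-b)<.005)].min() for b in ys]);q=np.polyfit(ys,e,1);print('blue front',q,np.degrees(np.arctan(-q[0])),e.round(3))
    m=(dp>0)&(z>.042)&(z<.054)&(x>.62)&(x<.668)&(abs(y+.19)<.05)
    for xb in (.64,.65,.66):
        yy=y[m&(abs(x-xb)<.004)];print(xb,yy.min().round(4),yy.max().round(4),np.median(z[m]).round(4), end=' ')
    yo=y[m&(yy.size>0)]; ex=[x[m&(abs(y-b)<.004)].min().round(4) for b in (-.21,-.2,-.19,-.18)];print(ex)
E
```

```text
[[-0.    -0.971  0.238]
 [-0.001  0.238  0.971]
 [-1.     0.    -0.001]]
1 (array([  54.5, -377.8,  -87.9]), array([-3.51e+01, -6.00e-02, -3.00e-02]))
1 (array([ 154.5, -377.9,  -87.8]), array([-3.51e+01, -6.00e-02, -3.00e-02]))
-1 (array([  54.5, -377.8,  -87.9]), array([ 1.449e+02, -4.000e-02,  8.000e-02]))
-1 (array([ 154.5, -377.9,  -87.8]), array([ 1.449e+02, -4.000e-02,  8.000e-02]))
scene shelf front [-0.05555592  0.72811507] 3.1798508609948044 [0.741 0.74  0.739 0.737 0.737 0.736 0.734 0.733 0.732 0.731 0.73  0.729
 0.727 0.727 0.725 0.724 0.723 0.722]
blue front [-0.03990851  0.67418731] 2.2853765347064705 [0.684 0.683 0.683 0.682 0.681 0.682 0.682 0.68  0.681]
0.64 -0.2187 -0.1664 0.0475 0.65 -0.2231 -0.1629 0.0475 0.66 -0.2232 -0.1628 0.0475 [np.float64(0.6356), np.float64(0.6348), np.float64(0.6339), np.float64(0.6341)]
side shelf front [-0.05842112  0.72624203] 3.343483342339168 [0.74  0.739 0.737 0.736 0.735 0.733 0.732 0.732 0.731 0.729 0.728 0.727
 0.726 0.725 0.723 0.722 0.721 0.721]
blue front [-0.04329372  0.67207537] 2.4789991415486896 [0.682 0.682 0.681 0.681 0.681 0.68  0.68  0.679 0.679]
0.64 -0.2202 -0.1638 0.0481 0.65 -0.2234 -0.1632 0.0481 0.66 -0.2227 -0.1615 0.0481 [np.float64(0.633), np.float64(0.6325), np.float64(0.6326), np.float64(0.6323)]
```

Emit:
{"op": "move_arm", "data": {"deltas": [{"dp":[0,-0.05,-0.012],"turn":[-7,0,0]},{"dp":[0.01,-0.1,-0.024],"turn":[-14,0,0]},{"dp":[0.02,-0.15,-0.036],"turn":[-21,0,0]},{"dp":[0.03,-0.2,-0.048],"turn":[-28,0,0]},{"dp":[0.035,-0.25,-0.06],"turn":[-35,0,0]},{"dp":[0.04,-0.3,-0.07],"turn":[-35,0,0]},{"dp":[0.045,-0.34,-0.08],"turn":[-35,0,0]},{"dp":[0.0545,-0.378,-0.088],"turn":[-35.1,0,0]},{"dp":[0.0545,-0.378,-0.088],"turn":[-35.1,0,0]},{"dp":[0.0545,-0.378,-0.088],"turn":[-35.1,0,0]}], "hand": 0.0918, "squeeze": 40}}

```text
time: 1.15
tool_pos: [0.4714, 0.3335, 0.1508]
tool_rot: [1.487, 1.569, -2.856]
contact_force: [0.2, 0.1, 0.5]
opening: 0.0923
```

```bash
cat > look.py <<'E'
import sys
from h import *
from cell import robot
k=sys.argv[1]; names=sys.argv[2:]
d={}
s=robot.observe()
for n in names:
    i=robot.camera_info(n); im,dp=robot.read_camera(n); d[n]=(i,im,dp); cv2.imwrite(f'pics/{n}{k}.png',im[:,:,::-1])
pickle.dump((s,d),open(f'd{k}.pkl','wb'))
E
python3 look.py 1 wrist scene; python3 - <<'E'
from h import *
from cell import robot
s=robot.observe();print(s['time'],s['tool_pos'],delta(s,(.471,.334,.07),21.3))
s,d=pickle.load(open('d1.pkl','rb'));i,im,dp=d['wrist']
W=world(i,dp);m=(dp>0)&cm(im,'orange')&(W[...,2]>.074)&(W[...,2]<.09);P=W[m]
print(len(P))
if len(P): print(P.min(0),P.max(0),cv2.minAreaRect((P[:,:2]*1000).astype(np.float32)),np.median(P[:,2]))
E
```

```text
1.25 [0.47030972 0.33475529 0.15171229] (array([100.5,  -0.4,  -1. ]), array([ 0.04,  0.02, -0.04]))
4544
[0.40297339 0.3048435  0.07580521] [0.52268086 0.36342668 0.0810318 ] ((462.92462158203125, 334.3183898925781), (121.98939514160156, 17.77472496032715), 20.96009635925293) 0.07868980807863413
```

View pics/wrist1.png

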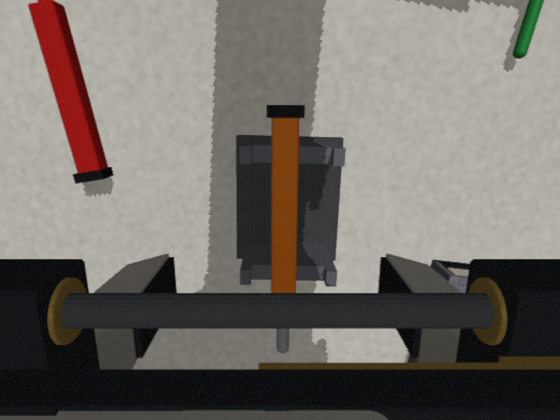

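The wrist view shows the orange handle upright in the picture at column 284, rows 105–293, centred between the open fingers (columns 175 and 380) and aligned with them. I descend and grip.

Emit:
{"op": "move_arm", "data": {"deltas": [{"dp":[0.03,0,-0.001]},{"dp":[0.06,0,-0.001]},{"dp":[0.085,0,-0.001]},{"dp":[0.1,0,-0.001]},{"dp":[0.1,0,-0.001]},{"dp":[0.1,0,-0.001]}]}}

```text
invalid input
```

Emit:
{"op": "move_arm", "data": {"deltas": [{"dp":[0,0,0]},{"dp":[0,0,0]},{"dp":[0,0,0]},{"dp":[0,0,0]},{"dp":[0,0,0]},{"dp":[0,0,0]},{"dp":[0,0,0]},{"dp":[0,0,0]}], "hand": 0, "squeeze": 40}}

```text
invalid input
```

Emit:
{"op": "move_arm", "data": {"deltas": [{"dp":[0.03,0,-0.001],"turn":[0,0,0]},{"dp":[0.06,0,-0.001],"turn":[0,0,0]},{"dp":[0.085,0,-0.001],"turn":[0,0,0]},{"dp":[0.1,0,-0.001],"turn":[0,0,0]},{"dp":[0.1,0,-0.001],"turn":[0,0,0]},{"dp":[0.1,0,-0.001],"turn":[0,0,0]}]}}

```text
time: 1.85
tool_pos: [0.4711, 0.3343, 0.0525]
tool_rot: [-1.23, 1.57, 0.714]
contact_force: [-1.0, -0.7, -0.7]
opening: 0.0918
```

Emit:
{"op": "move_arm", "data": {"deltas": [{"dp":[0.001,0,0],"turn":[0,0,0]},{"dp":[0.001,0,0],"turn":[0,0,0]},{"dp":[0.001,0,0],"turn":[0,0,0]},{"dp":[0.001,0,0],"turn":[0,0,0]},{"dp":[0.001,0,0],"turn":[0,0,0]},{"dp":[0.001,0,0],"turn":[0,0,0]},{"dp":[0.001,0,0],"turn":[0,0,0]},{"dp":[0.001,0,0],"turn":[0,0,0]}], "hand": 0.0, "squeeze": 40}}

```text
time: 2.65
tool_pos: [0.4716, 0.3333, 0.0507]
tool_rot: [0.872, 1.571, 2.815]
contact_force: [0.6, -0.2, 0.9]
opening: 0.0327
```

```bash
python3 look.py 2 scene side; python3 - <<'E'
from h import *
from cell import robot
s=robot.observe();print(s['time'],s['tool_pos'],s['opening'],s['contact_force'])
E
```

```text
2.75 [0.47164483 0.33344357 0.05073506] 0.024333475337731482 [-0.60698177  1.03511032  0.62150713]
```

View pics/side2.png

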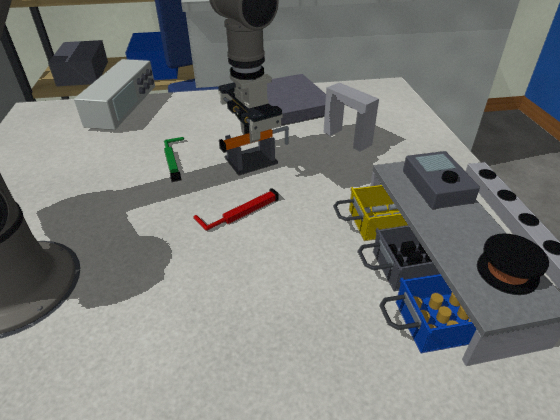

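The fingers straddle the handle in the middle, at side (250,138), and are still closing. I keep closing.

Emit:
{"op": "move_arm", "data": {"deltas": [{"dp":[0,0,0],"turn":[0,0,0]},{"dp":[0,0,0],"turn":[0,0,0]},{"dp":[0,0,0],"turn":[0,0,0]},{"dp":[0,0,0],"turn":[0,0,0]},{"dp":[0,0,0],"turn":[0,0,0]}]}}

```text
time: 3.25
tool_pos: [0.4717, 0.3334, 0.0507]
tool_rot: [-0.883, 1.571, 1.059]
contact_force: [0.3, 0.9, -0.5]
opening: 0.0177
```

Emit:
{"op": "move_arm", "data": {"deltas": [{"dp":[-0.02,0,0],"turn":[0,0,0]},{"dp":[-0.05,0,0],"turn":[0,0,0]},{"dp":[-0.09,0,0],"turn":[0,0,0]},{"dp":[-0.12,0,0],"turn":[0,0,0]},{"dp":[-0.12,0,0],"turn":[0,0,0]},{"dp":[-0.12,0,0],"turn":[0,0,0]}]}}

```text
time: 3.85
tool_pos: [0.4716, 0.3331, 0.1707]
tool_rot: [-1.799, 1.57, 0.144]
contact_force: [-0.5, -0.2, -2.0]
opening: 0.0172
```

```bash
python3 look.py 3 scene side; python3 - <<'E'
from h import *
from cell import robot
s=robot.observe();print(s['time'],s['tool_pos'],s['opening'],s['contact_force'])
print(delta(s,(.49,-.198,.19),3)); print(delta(s,(.555,-.198,.14),3))
s,d=pickle.load(open('d3.pkl','rb'))
p,R=pose(s)
for n in d:
    i,im,dp=d[n]; W=world(i,dp); yd=np.radians(21.3); e=np.array([np.cos(yd),np.sin(yd)])
    q=W[...,:2]-p[:2]; S=q@e; T=q@np.array([-e[1],e[0]]); Z=W[...,2]
    m=(dp>0)&(S>.065)&(S<.13)&(abs(T)<.03)&(Z>.09)&(Z<.2)
    print(n,m.sum(),'S',S[m].max(),'Z',Z[m].min(),Z[m].max(),'rod fit',np.polyfit(S[m&(S<.1)],T[m&(S<.1)],1)if m.sum()>9 else '')
    mm=m&(Z<.16); print(' prong',mm.sum(),S[mm].mean(),T[mm].mean())
    o=cm(im,'orange')&(dp>0)&(abs(S)<.1)&(abs(T)<.03)&(Z>.14); print(' orange S',S[o].min(),S[o].max(),'topslope',np.polyfit(S[o],Z[o],1))
x0,y0=200,60
cv2.imwrite('pics/side3c.png',cv2.resize(d['side'][1][20:170,180:330,::-1],None,fx=4,fy=4))
E
```

```text
3.95 [0.47075711 0.33278954 0.16906738] 0.017312225805504483 [ 0.37131101  0.37148372 -1.8396905 ]
(array([  -1.4,  174.9, -501.5]), array([18.3 , -0.05, -0.17]))
(array([  48.4,  114.2, -525.1]), array([18.3 , -0.05, -0.17]))
scene 207 S 0.11049348245855502 Z 0.1400885118085019 0.19481447324881873 rod fit [-0.01289655 -0.0029685 ]
 prong 37 0.10583640819338434 -0.004286254314384964
 orange S -0.06962133142839326 0.01623006683894159 topslope [0.01651983 0.19415346]
side 147 S 0.10877433133093806 Z 0.14006054127671824 0.19525896155245887 rod fit [ 0.06348348 -0.00797749]
 prong 30 0.10168238611153911 -0.0021592492353190275
 orange S -0.06690670582511549 0.058087941583341726 topslope [-0.01180117  0.19218457]
```

View pics/side3c.png

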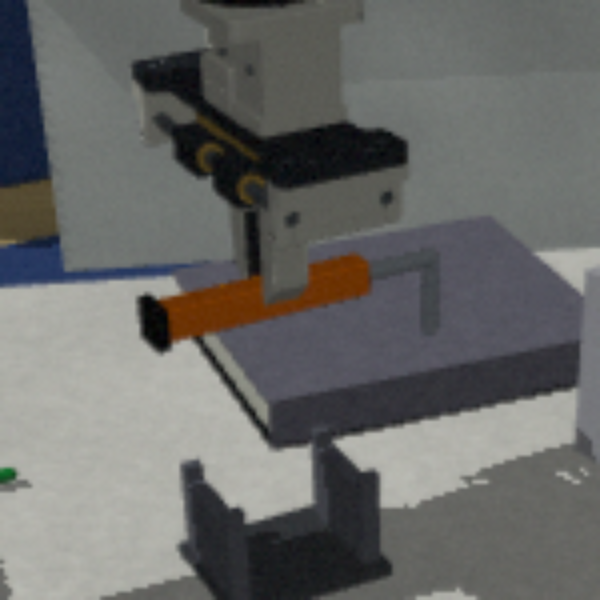

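The side crop shows the tool lifted level in the jaws, with its rod at (400,262) and prong down to (430,330). The rest is empty below. Next is the transit to above the ring.

Emit:
{"op": "move_arm", "data": {"deltas": [{"dp":[0,0.004,-0.02],"turn":[0,0,0]},{"dp":[0,0.013,-0.06],"turn":[2,0,0]},{"dp":[0,0.022,-0.1],"turn":[4,0,0]},{"dp":[0,0.03,-0.145],"turn":[6,0,0]},{"dp":[0,0.04,-0.19],"turn":[8,0,0]},{"dp":[0,0.05,-0.235],"turn":[10,0,0]},{"dp":[0,0.06,-0.28],"turn":[12,0,0]},{"dp":[0,0.07,-0.325],"turn":[14,0,0]},{"dp":[0,0.08,-0.37],"turn":[16,0,0]},{"dp":[0,0.09,-0.41],"turn":[18,0,0]}]}}

```text
time: 4.95
tool_pos: [0.536, -0.0834, 0.169]
tool_rot: [1.246, 1.568, 2.873]
contact_force: [1.6, 0.7, -1.2]
opening: 0.0176
```

```bash
python3 - <<'E'
from h import *
from cell import robot
s=robot.observe();print(s['time'],s['tool_pos'],s['opening'],s['contact_force'])
print(delta(s,(.555,-.198,.14),3))
E
```

```text
4.95 [ 0.53597619 -0.08342174  0.16895226] 0.017561872424821243 [ 1.604839    0.73204744 -1.19650879]
(array([  47.6,  -12.8, -115.5]), array([ 0.18,  0.06, -0.17]))
```

Emit:
{"op": "move_arm", "data": {"deltas": [{"dp":[0.01,-0.003,-0.04],"turn":[0,0,0]},{"dp":[0.02,-0.008,-0.08],"turn":[0,0,0]},{"dp":[0.035,-0.012,-0.105],"turn":[0,0,0]},{"dp":[0.047,-0.013,-0.116],"turn":[0,0,0]},{"dp":[0.047,-0.013,-0.116],"turn":[0,0,0]},{"dp":[0.047,-0.013,-0.116],"turn":[0,0,0]},{"dp":[0.047,-0.013,-0.116],"turn":[0,0,0]}]}}

```text
time: 5.65
tool_pos: [0.5566, -0.1949, 0.1242]
tool_rot: [-1.049, 1.57, 0.581]
contact_force: [-0.9, 1.2, -1.2]
opening: 0.0173
```

```bash
python3 look.py 4 scene side; python3 - <<'E'
from h import *
s,d=pickle.load(open('d4.pkl','rb'))
print(s['time'],s['tool_pos'],delta(s,(.555,-.198,.14),3))
p,R=pose(s)
for n in d:
    i,im,dp=d[n]; W=world(i,dp); x,y,z=W[...,0],W[...,1],W[...,2]
    m=(dp>0)&(x>.635)&(x<.69)&(abs(y+.193)<.04)&(z>.08)&(z<.16)
    P=W[m]; pr=P[P[:,2]<.13]; print(n,len(P),P.min(0).round(4),P.max(0).round(4),'prong mean',pr.mean(0).round(4),len(pr),pr.min(0),pr.max(0))
    m=(dp>0)&(z>.038)&(z<.054)&(x>.62)&(x<.668)&(abs(y+.19)<.05)
    print(' ring',W[m].min(0).round(4),W[m].max(0).round(4))
cv2.imwrite('pics/side4c.png',cv2.resize(d['side'][1][180:360,330:500,::-1],None,fx=3.3,fy=3.3))
cv2.imwrite('pics/scene4c.png',cv2.resize(d['scene'][1][220:400,120:300,::-1],None,fx=3.3,fy=3.3))
E
```

```text
5.65 [ 0.55658119 -0.19494574  0.12423946] (array([ 3. ,  1.8, -3. ]), array([0.39, 0.01, 0.02]))
scene 247 [ 0.6351 -0.1952  0.0965] [ 0.6675 -0.1841  0.1498] prong mean [ 0.6653 -0.1894  0.1138] 82 [ 0.66214356 -0.19406725  0.09652054] [ 0.66736832 -0.18407331  0.12992898]
 ring [ 0.6339 -0.2231  0.043 ] [ 0.6675 -0.1621  0.0507]
side 150 [ 0.653  -0.195   0.0983] [ 0.6656 -0.185   0.1504] prong mean [ 0.66   -0.192   0.1123] 77 [ 0.65631184 -0.1939059   0.09826526] [ 0.66560465 -0.18692121  0.12960969]
 ring [ 0.6316 -0.223   0.0429] [ 0.6678 -0.1623  0.0515]
```

View pics/side4c.png

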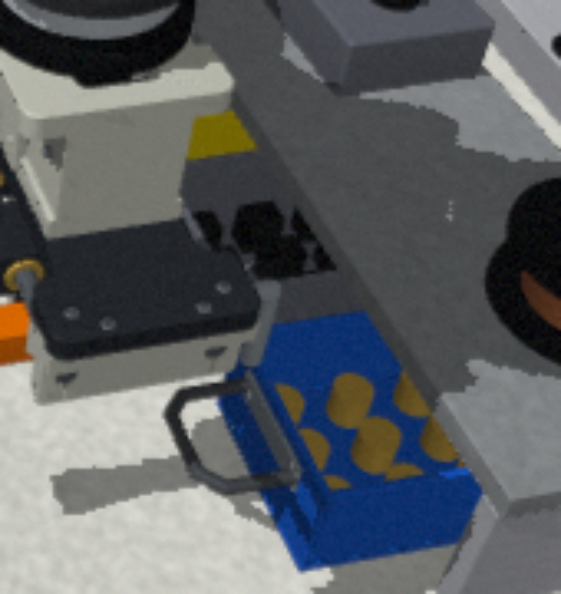

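View pics/scene4c.png

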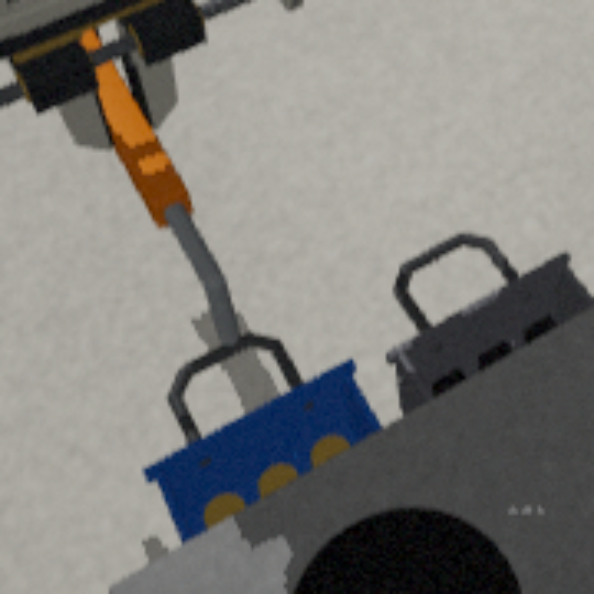

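The prong (side crop (262,325), scene crop (228,335)) hangs above the ring. Its axis is about (0.662, -0.190), against a ring centre of (0.6595, -0.1926). I shift by 3 mm and lower.

Emit:
{"op": "move_arm", "data": {"deltas": [{"dp":[0,0.003,-0.003],"turn":[0.4,0,0]},{"dp":[0.02,0.003,-0.003],"turn":[0.4,0,0]},{"dp":[0.035,0.003,-0.003],"turn":[0.4,0,0]},{"dp":[0.05,0.003,-0.003],"turn":[0.4,0,0]},{"dp":[0.065,0.003,-0.003],"turn":[0.4,0,0]},{"dp":[0.075,0.003,-0.003],"turn":[0.4,0,0]},{"dp":[0.075,0.003,-0.003],"turn":[0.4,0,0]},{"dp":[0.075,0.003,-0.003],"turn":[0.4,0,0]},{"dp":[0.075,0.003,-0.003],"turn":[0.4,0,0]}]}}

```text
time: 6.65
tool_pos: [0.5542, -0.1998, 0.0496]
tool_rot: [-2.039, 1.569, -0.417]
contact_force: [0.5, -0.2, -1.1]
opening: 0.0174
```

```bash
python3 look.py 5 scene side; python3 - <<'E'
from h import *
s,d=pickle.load(open('d5.pkl','rb'))
print(s['time'],s['tool_pos'],s['contact_force'],delta(s,(.555,-.198,.07),3))
a=cv2.resize(d['side'][1][230:350,350:460,::-1],None,fx=3.5,fy=3.5)
b=cv2.resize(d['scene'][1][280:400,140:250,::-1],None,fx=3.5,fy=3.5)
cv2.imwrite('pics/c5.png',np.hstack([a,b]))
E
```

```text
6.65 [ 0.55417941 -0.19981361  0.0496352 ] [ 0.51684386 -0.1699605  -1.12415124] (array([-1.6, -0.9,  1.8]), array([-0.09, -0.04,  0.09]))
```

View pics/c5.png

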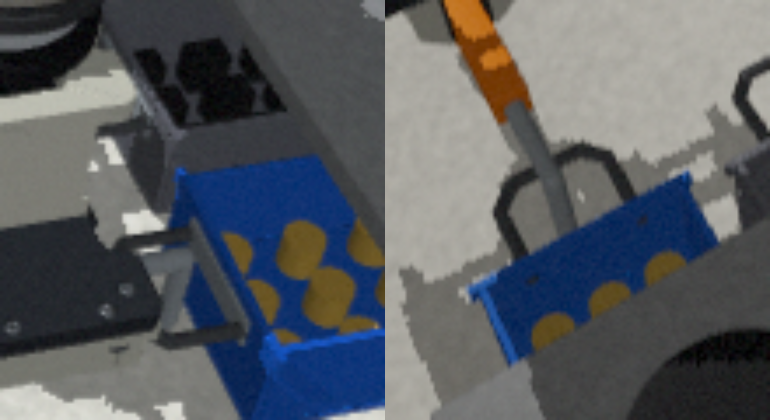

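The prong passes down through the ring opening: rod over the outer bar at (545,155), prong bottom inside at (570,225), contact force near zero. I drag slowly along the tool axis.

Emit:
{"op": "move_arm", "data": {"deltas": [{"dp":[0,0.006,0],"turn":[0,0,0]},{"dp":[0,0.012,0],"turn":[0,0,0]},{"dp":[0,0.017,0],"turn":[0,0,0]},{"dp":[0,0.022,0],"turn":[0,0,0]},{"dp":[0,0.028,0],"turn":[0,0,0]},{"dp":[0,0.034,0],"turn":[0,0,0]},{"dp":[0,0.041,0],"turn":[0,0,0]},{"dp":[0,0.048,0],"turn":[0,0,0]},{"dp":[0,0.054,0],"turn":[0,0,0]},{"dp":[0,0.06,0],"turn":[0,0,0]}]}}

```text
time: 7.75
tool_pos: [0.4932, -0.2026, 0.0488]
tool_rot: [-1.398, 1.571, 0.223]
contact_force: [2.7, 0.9, -2.2]
opening: 0.0175
```

```bash
cat > tote.py <<'E'
import sys
from h import *
k=sys.argv[1]; s,d=pickle.load(open(f'd{k}.pkl','rb'))
print(s['time'],s['tool_pos'],s['contact_force'],s['opening'])
for n in ('scene','side'):
    i,im,dp=d[n]; W=world(i,dp); x,y,z=W[...,0],W[...,1],W[...,2]
    m=(dp>0)&(z>.055)&(z<.064)&cm(im,'blue')&(y>-.3)&(y<-.1)&(x<.73)&(x>.5)
    P=W[m]; c=np.median(P[:,1])
    ys=np.arange(c-.04,c+.04,.01); e=[]
    for b in ys:
        xx=x[m&(abs(y-b)<.005)]; e.append(xx.min() if len(xx) else np.nan)
    e=np.array(e); ok=~np.isnan(e); q=np.polyfit(ys[ok],e[ok],1)
    print(n,'front x',e.round(3),'yaw',np.degrees(np.arctan(-q[0])).round(1),'y',P[:,1].min().round(3),P[:,1].max().round(3),'xmax',P[:,0].max().round(3),'z',np.median(P[:,2]).round(4))
E
python3 look.py 6 scene side; python3 tote.py 6; python3 - <<'E'
from h import *
s,d=pickle.load(open('d6.pkl','rb'))
a=cv2.resize(d['side'][1][200:360,300:470,::-1],None,fx=2.3,fy=2.3)
b=cv2.resize(d['scene'][1][240:400,110:280,::-1],None,fx=2.3,fy=2.3)
cv2.imwrite('pics/c6.png',np.hstack([a,b]))
E
```

```text
7.75 [ 0.49318975 -0.2026364   0.04875343] [ 2.70153446  0.85497065 -2.24966835] 0.017473387245897698
scene front x [0.638 0.637 0.636 0.636 0.636 0.635 0.635 0.634 0.634] yaw 2.4 y -0.247 -0.141 xmax 0.725 z 0.0593
side front x [0.635 0.635 0.634 0.634 0.633 0.634 0.633 0.632 0.632] yaw 2.0 y -0.248 -0.139 xmax 0.73 z 0.0596
```

View pics/c6.png

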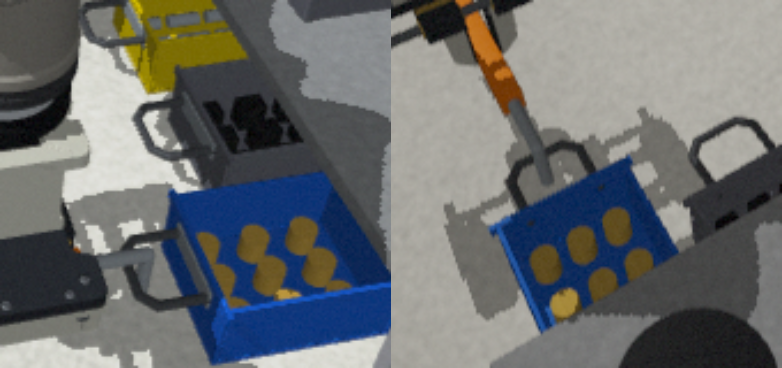

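The tote is following the hook: front at x≈0.635, yaw 2°, drag force about 3 N. It needs the front below 0.605, so I drag about 50 mm more.

Emit:
{"op": "move_arm", "data": {"deltas": [{"dp":[0,0.006,0],"turn":[0,0,0]},{"dp":[0,0.012,0],"turn":[0,0,0]},{"dp":[0,0.018,0],"turn":[0,0,0]},{"dp":[0,0.024,0],"turn":[0,0,0]},{"dp":[0,0.03,0],"turn":[0,0,0]},{"dp":[0,0.036,0],"turn":[0,0,0]},{"dp":[0,0.042,0],"turn":[0,0,0]},{"dp":[0,0.048,0],"turn":[0,0,0]},{"dp":[0,0.052,0],"turn":[0,0,0]},{"dp":[0,0.052,0],"turn":[0,0,0]}]}}

```text
time: 8.85
tool_pos: [0.4409, -0.2052, 0.0487]
tool_rot: [1.13, 1.57, 2.751]
contact_force: [0.5, -0.0, -0.9]
opening: 0.0176
```

Emit:
{"op": "move_arm", "data": {"deltas": [{"dp":[0,0,0],"turn":[0,0,0]},{"dp":[0,0,0],"turn":[0,0,0]}]}}

```text
time: 9.05
tool_pos: [0.4415, -0.2051, 0.0486]
tool_rot: [1.036, 1.57, 2.658]
contact_force: [0.4, 0.7, -1.6]
opening: 0.0175
```

```bash
python3 look.py 7 scene side; python3 tote.py 7; python3 - <<'E'
from h import *
s,d=pickle.load(open('d7.pkl','rb'))
a=cv2.resize(d['side'][1][200:360,270:470,::-1],None,fx=2,fy=2)
b=cv2.resize(d['scene'][1][220:380,80:280,::-1],None,fx=2,fy=2)
cv2.imwrite('pics/c7.png',np.hstack([a,b]))
E
```

```text
9.05 [ 0.44152185 -0.20514827  0.04861437] [ 0.41223649  0.73036844 -1.59597472] 0.01749242168731432
scene front x [0.585 0.583 0.584 0.582 0.584 0.581 0.582 0.581 0.581] yaw 2.4 y -0.25 -0.143 xmax 0.715 z 0.0592
side front x [0.583 0.583 0.583 0.582 0.582 0.581 0.581 0.581 0.581] yaw 2.0 y -0.251 -0.141 xmax 0.713 z 0.0598
```

View pics/c7.png

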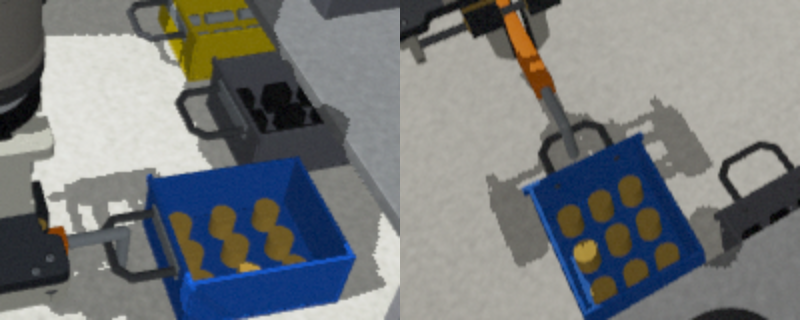

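The tote's rear edge is at x≈0.714 and the shelf edge is at 0.739 there, so the tote is fully clear with 25 mm to spare. I ease the hook forward 10 mm and lift it.

Emit:
{"op": "move_arm", "data": {"deltas": [{"dp":[0,-0.005,0],"turn":[0,0,0]},{"dp":[0,-0.01,0],"turn":[0,0,0]},{"dp":[0,-0.012,0],"turn":[0,0,0]},{"dp":[-0.01,-0.012,0],"turn":[0,0,0]},{"dp":[-0.025,-0.012,0],"turn":[0,0,0]},{"dp":[-0.05,-0.012,0],"turn":[0,0,0]},{"dp":[-0.08,-0.012,0],"turn":[0,0,0]},{"dp":[-0.11,-0.012,0],"turn":[0,0,0]},{"dp":[-0.12,-0.012,0],"turn":[0,0,0]},{"dp":[-0.12,-0.012,0],"turn":[0,0,0]}]}}

```text
time: 10.15
tool_pos: [0.4544, -0.205, 0.1701]
tool_rot: [-2.186, 1.567, -0.565]
contact_force: [-0.5, -0.4, -0.1]
opening: 0.0176
```

```bash
python3 look.py 8 scene side; python3 tote.py 8; python3 - <<'E'
from h import *
s,d=pickle.load(open('d8.pkl','rb'))
print(delta(s,(.4717,.3334,.18),21.3), delta(s,(.4717,.3334,.07),21.3))
p,R=pose(s); zz=R[:,2]; e=np.array([-R[0,1],-R[1,1]]);print('hook yaw',np.degrees(np.arctan2(e[1],e[0])))
for n in d:
    i,im,dp=d[n]; W=world(i,dp); q=W[...,:2]-p[:2]; S=q@e; T=q@np.array([-e[1],e[0]]); Z=W[...,2]
    m=(dp>0)&(S>.065)&(S<.13)&(abs(T)<.03)&(Z>.09)&(Z<.22)
    print(n,m.sum(),'S',S[m].max(),'Z',Z[m].min(),Z[m].max(),'T',np.polyfit(S[m],T[m],1))
    o=cm(im,'orange')&(dp>0)&(abs(S)<.1)&(abs(T)<.03)&(Z>.14); print(' orange S',S[o].min(),S[o].max(),'topslope',np.polyfit(S[o],Z[o],1))
E
```

```text
10.15 [ 0.45437503 -0.20503152  0.17013689] [-0.51940866 -0.40557604 -0.14587265] 0.01759458897445011
scene front x [0.584 0.583 0.584 0.583 0.582 0.582 0.582 0.581 0.581] yaw 2.3 y -0.25 -0.143 xmax 0.715 z 0.0592
side front x [0.584 0.583 0.583 0.582 0.582 0.581 0.581 0.581 0.581] yaw 2.0 y -0.25 -0.142 xmax 0.713 z 0.0597
(array([  8. , -44.6, 536.9]), array([-18.39,  -0.14,   0.14])) (array([118. , -44.3, 537.1]), array([-18.39,  -0.14,   0.14]))
hook yaw 2.910654900872579
scene 277 S 0.11177179716416552 Z 0.14263129788320505 0.1958887556187977 T [ 0.00425224 -0.00114049]
 orange S -0.06786344832785948 0.06395906523702594 topslope [-0.00791874  0.19939415]
side 390 S 0.10871008527205249 Z 0.14016323023152594 0.1951694107166485 T [-0.02251694  0.00038711]
 orange S -0.06893777120740868 -0.0314744218805149 topslope [0.00779264 0.19494681]
```

View pics/scene8.png

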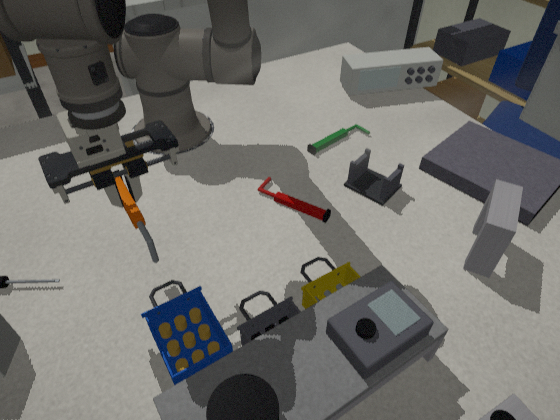

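The hook is out and level at scene (150,235). The blue tote stands clear at (185,330), grey and yellow are unmoved, and the rest at (373,180) is empty. I measure the bare rest for placing while moving back.

```bash
python3 - <<'E'
from h import *
s,d=pickle.load(open('d8.pkl','rb'))
for n in d:
    i,im,dp=d[n]; W=world(i,dp); x,y,z=W[...,0],W[...,1],W[...,2]
    m=(dp>0)&(abs(x-.472)<.08)&(abs(y-.334)<.08)&(z>.063)&(z<.078)
    P=W[m][:,:2]; r=cv2.minAreaRect((P*1000).astype(np.float32)); print(n,len(P),r,cv2.boxPoints(r).round(0).tolist())
    f=(dp>0)&(abs(x-.472)<.08)&(abs(y-.334)<.08)&(z>.006)&(z<.0105); r=cv2.minAreaRect((W[f][:,:2]*1000).astype(np.float32)); print(' foot',r)
    f=(dp>0)&(abs(x-.472)<.08)&(abs(y-.334)<.08)&(z>.006)&(z<.1); r=cv2.minAreaRect((W[f][:,:2]*1000).astype(np.float32)); print(' all',r)
E
```

```text
scene 95 ((471.5299072265625, 341.47906494140625), (102.5552978515625, 74.41595458984375), 19.615182876586914) [[411.0, 359.0], [436.0, 289.0], [532.0, 324.0], [507.0, 394.0]]
 foot ((471.9001159667969, 340.5455322265625), (109.56275939941406, 92.31320190429688), 18.527589797973633)
 all ((471.9001159667969, 340.5455322265625), (109.56275939941406, 92.31320190429688), 18.527589797973633)
side 3 ((410.8005065917969, 355.3974304199219), (0.044429901987314224, 3.221296787261963), 9.242711067199707) [[411.0, 357.0], [411.0, 354.0], [411.0, 354.0], [411.0, 357.0]]
 foot ((409.83441162109375, 350.5106506347656), (5.875058174133301, 32.46896743774414), 14.399434089660645)
 all ((411.9168701171875, 347.96649169921875), (6.285384178161621, 38.04270935058594), 19.16002082824707)
```

Emit:
{"op": "move_arm", "data": {"deltas": [{"dp":[0,-0.002,0.02],"turn":[0,0,0]},{"dp":[0,-0.005,0.06],"turn":[-2,0,0]},{"dp":[0,-0.008,0.1],"turn":[-4,0,0]},{"dp":[0,-0.012,0.145],"turn":[-6,0,0]},{"dp":[0,-0.016,0.19],"turn":[-8,0,0]},{"dp":[0,-0.02,0.235],"turn":[-10,0,0]},{"dp":[0,-0.024,0.28],"turn":[-12,0,0]},{"dp":[0,-0.028,0.325],"turn":[-14,0,0]},{"dp":[0,-0.032,0.37],"turn":[-16,0,0]},{"dp":[0,-0.036,0.41],"turn":[-18.4,0,0]}]}}

```text
time: 11.25
tool_pos: [0.4676, 0.2086, 0.1668]
tool_rot: [1.417, 1.567, -2.922]
contact_force: [0.5, -0.5, -1.9]
opening: 0.0174
```

```bash
python3 - <<'E'
from h import *
from cell import robot
s=robot.observe();print(s['time'],s['tool_pos'],delta(s,(.4717,.3334,.17),21.3))
E
```

```text
11.25 [0.46760444 0.20858907 0.16677872] (array([ 15.5, -49.5, 114.7]), array([ 0.13,  0.03, -0.2 ]))
```

```bash
python3 - <<'E'
from h import *
from cell import robot
s=robot.observe();print(delta(s,(.4715,.338,.17),20.5))
E
```

```text
(array([ 15.5, -51. , 119. ]), array([ 0.93,  0.03, -0.2 ]))
```

Emit:
{"op": "move_arm", "data": {"deltas": [{"dp":[0,-0.015,0.04],"turn":[0.5,0,0]},{"dp":[0,-0.035,0.08],"turn":[0.9,0,0]},{"dp":[0,-0.048,0.11],"turn":[0.9,0,0]},{"dp":[0,-0.051,0.119],"turn":[0.9,0,0]},{"dp":[0.01,-0.051,0.119],"turn":[0.9,0,0]},{"dp":[0.016,-0.051,0.119],"turn":[0.9,0,0]},{"dp":[0.016,-0.051,0.119],"turn":[0.9,0,0]}]}}

```text
time: 11.95
tool_pos: [0.4724, 0.3341, 0.1507]
tool_rot: [1.77, 1.567, -2.588]
contact_force: [0.1, -0.0, -1.2]
opening: 0.0173
```

```bash
python3 look.py 9 scene side; python3 - <<'E'
from h import *
from cell import robot
s=robot.observe();print(s['time'],s['tool_pos'],delta(s,(.4715,.338,.0705),20.5))
s,d=pickle.load(open('d9.pkl','rb'))
a=cv2.resize(d['side'][1][50:190,180:330,::-1],None,fx=2.6,fy=2.6)
b=cv2.resize(d['scene'][1][70:210,310:460,::-1],None,fx=2.6,fy=2.6)
cv2.imwrite('pics/c9.png',np.hstack([a,b]))
E
```

```text
12.05 [0.4733347  0.3347084  0.15240087] (array([100.7,   0.5,   3.8]), array([-0.19, -0.02, -0.05]))
```

View pics/c9.png

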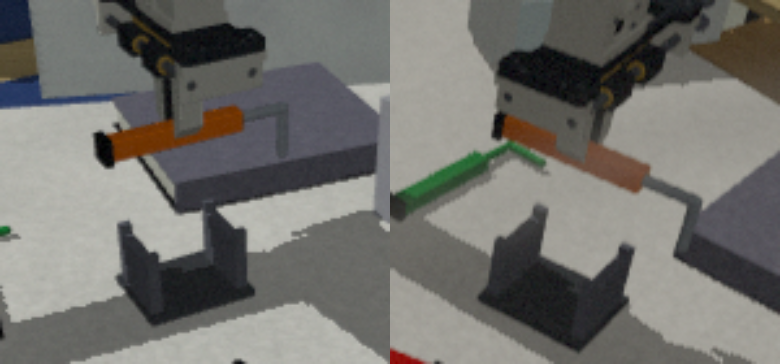

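The tool is held level over the empty saddles in both crops: (170,130) above (190,250) and (570,150) above (560,270). I lower it.

Emit:
{"op": "move_arm", "data": {"deltas": [{"dp":[0.03,0,0.003],"turn":[0,0,0]},{"dp":[0.06,0,0.003],"turn":[0,0,0]},{"dp":[0.08,0,0.003],"turn":[0,0,0]},{"dp":[0.09,0,0.003],"turn":[0,0,0]},{"dp":[0.096,0,0.003],"turn":[0,0,0]},{"dp":[0.1,0,0.003],"turn":[0,0,0]},{"dp":[0.1,0,0.003],"turn":[0,0,0]},{"dp":[0.1,0,0.003],"turn":[0,0,0]}]}}

```text
time: 12.85
tool_pos: [0.4727, 0.3391, 0.0536]
tool_rot: [-1.385, 1.569, 0.542]
contact_force: [0.1, 0.0, -1.5]
opening: 0.0173
```

```bash
python3 - <<'E'
from h import *
from cell import robot
s=robot.observe();print(s['time'],s['tool_pos'],s['contact_force'],delta(s,(.4715,.338,.0695),20.5))
E
```

```text
12.85 [0.47268044 0.33913195 0.05360068] [ 0.10868386  0.0299537  -1.47669774] (array([ 2.9,  1.5, -0.7]), array([-0.1 ,  0.02,  0.09]))
```

Emit:
{"op": "move_arm", "data": {"deltas": [{"dp":[0.0015,0,0],"turn":[0,0,0]},{"dp":[0.003,0,0],"turn":[0,0,0]},{"dp":[0.003,0,0],"turn":[0,0,0]},{"dp":[0.003,0,0],"turn":[0,0,0]}]}}

```text
time: 13.25
tool_pos: [0.4725, 0.3392, 0.0507]
tool_rot: [-1.395, 1.569, 0.532]
contact_force: [-1.7, -0.3, 5.8]
opening: 0.0177
```

The contact force of +5.8 N shows it is seated. I open the gripper.

Emit:
{"op": "move_arm", "data": {"deltas": [{"dp":[0,0,0],"turn":[0,0,0]},{"dp":[0,0,0],"turn":[0,0,0]},{"dp":[0,0,0],"turn":[0,0,0]},{"dp":[0,0,0],"turn":[0,0,0]},{"dp":[0,0,0],"turn":[0,0,0]},{"dp":[0,0,0],"turn":[0,0,0]},{"dp":[0,0,0],"turn":[0,0,0]},{"dp":[0,0,0],"turn":[0,0,0]}], "hand": 0.09}}

```text
time: 14.05
tool_pos: [0.4722, 0.3389, 0.0497]
tool_rot: [-0.721, 1.571, 1.206]
contact_force: [0.3, -0.1, 0.1]
opening: 0.077
```

Emit:
{"op": "move_arm", "data": {"deltas": [{"dp":[0,0,0],"turn":[0,0,0]},{"dp":[-0.01,0,0],"turn":[0,0,0]},{"dp":[-0.03,0,0],"turn":[0,0,0]},{"dp":[-0.06,0,0],"turn":[0,0,0]},{"dp":[-0.1,0,0],"turn":[0,0,0]},{"dp":[-0.14,0,0],"turn":[0,0,0]},{"dp":[-0.17,0,0],"turn":[0,0,0]},{"dp":[-0.17,0,0],"turn":[0,0,0]},{"dp":[-0.17,0,0],"turn":[0,0,0]}]}}

```text
time: 14.95
tool_pos: [0.4722, 0.3389, 0.2207]
tool_rot: [-1.391, 1.569, 0.536]
contact_force: [0.4, 0.3, -1.1]
opening: 0.0898
```

```bash
python3 look.py 10 scene side wrist; python3 tote.py 10; python3 - <<'E'
from h import *
s,d=pickle.load(open('d10.pkl','rb'))
c=np.array([.4718,.341]); a=np.radians(20); e=np.array([np.cos(a),np.sin(a)])
for n in d:
    i,im,dp=d[n]; W=world(i,dp); q=W[...,:2]-c; S=q@e; T=q@np.array([-e[1],e[0]]); Z=W[...,2]
    o=cm(im,'orange')&(dp>0)&(abs(S)<.1)&(abs(T)<.035)&(Z>.073)&(Z<.09)
    if o.sum()>20: print(n,o.sum(),'orange S',S[o].min(),S[o].max(),'T',np.median(T[o]),'z slope',np.polyfit(S[o],Z[o],1),'dyaw',np.degrees(np.polyfit(S[o],T[o],1)[0]))
    m=(dp>0)&(S>.07)&(S<.14)&(abs(T)<.03)&(Z>.012)&(Z<.09); 
    if m.sum(): print('  prong S',S[m].max(),'T',np.median(T[m]),'z',Z[m].min())
for k,f in (('0',None),):
    d0=pickle.load(open('d0.pkl','rb'))
    for n in ('scene','side'):
        D=cv2.absdiff(d0[n][1],d[n][1]).max(2)
        for nm,y0 in (('grey',-.065),('yellow',.065)):
            W=world(d0[n][0],d0[n][2]); m=(abs(W[...,1]-y0)<.055)&(W[...,0]>.61)&(W[...,0]<.72)&(W[...,2]>.02)
            print(n,nm,m.sum(),(D[m]>60).mean().round(3))
E
```

```text
14.95 [0.47220467 0.33891717 0.22069221] [ 0.42542321  0.30062518 -1.09091448] 0.08981802946157467
scene front x [0.585 0.583 0.583 0.583 0.583 0.583 0.581 0.582 0.582] yaw 1.7 y -0.25 -0.143 xmax 0.715 z 0.0591
side front x [0.583 0.583 0.582 0.582 0.582 0.581 0.581 0.58  0.58 ] yaw 2.1 y -0.251 -0.141 xmax 0.713 z 0.0598
scene 295 orange S -0.04452047235741558 0.05997358687908278 T -0.008059433616768261 z slope [0.00062594 0.07787309] dyaw 1.315669226623428
  prong S 0.11018911806469912 T -0.005800105766132255 z 0.020927791525999544
side 290 orange S -0.06672416415704688 0.05849143400581251 T -0.008243750646180084 z slope [-0.00129861  0.07896608] dyaw 0.805497421180807
  prong S 0.10939226522501445 T -0.00425712258121595 z 0.020748982006474233
wrist 3025 orange S -0.06931867909955133 0.05809629809786923 T -0.0033280863363079646 z slope [-0.00048891  0.07867963] dyaw 0.49754648431402815
  prong S 0.09000757143918718 T -0.002717605710489117 z 0.06878329428250432
scene grey 1292 0.0
scene yellow 1077 0.0
side grey 1375 0.006
side yellow 1153 0.0
```

View pics/side10.png

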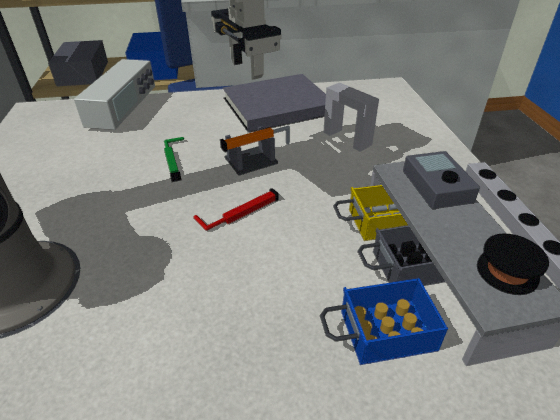

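The side view shows the orange tool back on its rest at (250,140) with its hook end to the right. The blue tote stands clear of the shelf at (392,320), grey and yellow are in place, and the gripper is well above. I hand in.

```bash
python3 -c "
from cell import robot
print(robot.hand_in())"
```

```text
the job is handed in; nothing more can be done
None
```

I pulled the blue tote clear of the shelf using only the hook, laid the tool back on its rest, and handed the job in at about 15 s. No verdict was reported, so the checks below are my own, taken from the cameras just before handing in.

- **Blue tote:** It stands flat, with its rim measured at 59–60 mm. Its rear edge is about 25 mm in front of the shelf edge, which puts its origin at about −0.09 m (the limit was −0.06 m).
- **Hook tool:** It lies level on both saddles with its hook end forward. The grip point is within about 3 mm of the rest's middle lengthwise and 3–8 mm across.
- **Grey and yellow totes:** They look the same in the pictures as at the start.
- **Gripper:** It is about 15 cm above the tool and touching nothing.

Forces stayed small throughout: about 3 N while dragging and 5.8 N when seating the tool. The cameras disagreed by a few millimetres on the crosswise position of the tool, well inside the allowed 28 mm. Two move calls were refused early on as invalid input because I had left out the turn values; nothing moved then.

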